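# Sort the axle bushes and offer the wheel up to its axle

## Robot

A 7-joint arm with a two-finger parallel gripper is mounted at the origin on the work surface. World frame = base frame: x ahead of the robot, y to its left, z up, the work surface at z = 0. Lengths are in m, angles in rad, forces in N, time in s.
With the tool pointing down it reaches from about 0.4 to 0.85 m from the base axis. Payload 4.5 kg.
Tool frame: the origin (TCP) lies midway between the tips of the shut fingers; the grasp point (between the pads) lies 19 mm behind it; z points along the fingers, y is the line along which they close (so a half turn about z gives the same grasp; the last joint's range is limited). The gripper opens to 85 mm and grips with 20 to 120 N. Pads are 22 mm wide; open, the fingers measure 114 mm over their backs; the gripper's body (76 mm by 85 mm) begins 54 mm behind the grasp point. The pads swing forward as they close: fully open they stand 13 mm farther back than shut.
Start: joints at [1.248, 0.689, -0.195, 1.565, 0.157, 0.902, -0.215], TCP at [0.218, -0.586, 0.231] pointing down, gripper open.
Joint ranges: [-3.01, 3.01], [-0.46, 2.08], [-1.47, 1.51], [0.13, 2.56], [-1, 4.14], [0.04, 2.09], [-2.66, 2.66]. Speed limits (rad/s): [2.57, 2.57, 3.14, 3.14, 3.14, 3.14, 3.14].

## Interface

Orientations are given as a unit quaternion [x, y, z, w].
In Python, from workcell import r gives the robot as it stands.
- The arm moves only by the tool hand_motion, called after "Emit:" by a JSON object that holds its "api" and its "payload", one argument or row to a line. Schema: {"type":"object","properties":{"rows":{"type":"array","items":{"type":"number"},"minItems":7,"maxItems":70},"only":{"type":"string"},"quiet":{"type":"boolean"},"lines":{"type":"string"}},"required":["rows"],"additionalProperties":false}. rows is one flat list of numbers that holds 1 to 10 rows one after another, with no inner brackets; each row has 7 numbers: a rotation vector rx, ry, rz in units of 0.25 rad, then dx, dy, dz in mm, then the finger opening in m; each row is the pose to reach, as a shift and turn from the pose commanded when the call began, along the tool's axes at that moment; what a row does not reach only later rows make up. A row lasts 1/10 s, in which the tool goes at most 0.05 m and 0.15 rad, less where a joint would pass 70% of its speed; a pose out of reach is approached as far as the arm can. The fingers move at their own pace and stop on an object; the grip force is fixed at half the most. Time passes only in rows, so rows that do not move let the fingers close. The tool returns the time, the measured TCP pose, the force, the opening and the grip force at its end. only (a regular expression) keeps the lines of the reply that match it, lines (a string "A,B") keeps lines A to B, and quiet returns only ok. Input that does not fit is refused with a message, and nothing moves.
- r.state(): the state, without advancing time (a new reading comes with each control period).
- r.camera(name): name is "scene" or "top" or "wrist"; returns (picture, depth): 400x640x3 uint8, blue, green, red; 400x640 float32, m along the optical axis (not along the pixel's ray), 0 where there is no reading.
- r.get_calibration(name): a dict with "camera_matrix" (3x3 intrinsics, pixels), "k1" (the pictures are not rectified: a ray, as slopes to the right and down, at radius r is drawn at 1 + k1 r^2 times it, then the intrinsics apply), "rvec" (rotation vector, rad) and "tvec" (3), from world to camera coordinates, as OpenCV has them; the wrist camera has in their place "T_tool_cam" (4x4, takes a point from camera to tool coordinates, whose origin is the TCP and whose axes are the flange's). Camera axes: x right, y down, z forward; pixel columns grow to the right and rows downward; lengths in m; the calibration is good to about 2 mm. A picture is of the moment at which its call begins: read the wrist's pose just before it. get_calibration takes no time and is no camera call.
- r.finish_job(): hands the job in; it is judged then, once.
The state is a dict: "time": time; "joint_pos": joint angles; "joint_vel": joint speeds; "effort": joint torques, N m; "eef_pos": TCP position; "ee_rot": TCP orientation; "wrist_force": force on the tool from outside, world axes, zero at the start; "ft_torque": the same for the moment, N m; "grip_width": finger opening in m; "grasp_force": force on a finger pad.
Only numpy, scipy, OpenCV 4.12 (cv2) and the standard library are available. Lean on these libraries where they do the work, as an engineer would, in place of code of your own. Each camera call takes 0.05 s, during which the arm holds its last target. There are 200 camera calls.

## Task

Get the wheel refit ready: stand the two loose brass bushes upright in the olive tray, each in the row that already has a bush of its own length, leaving those two sample bushes in place. Then pick up the loose wheel and carry it over the rim of the purple pan so that it hovers level, its bore centred over the bare stub axle and its underside about a centimetre above the axle's tip, never touching the pan or anything in it. Finish while still holding the wheel there, and leave the wrench, the red tester and the brass collar alone.

Things in the scene. Friction and masses are not known exactly. Their poses are not given: they have to be found in the camera images.
- bush_short: loose short brass bush (plain tube), outside diameter 20 mm, bore 12 mm, 28 mm long, about 45 g, standing upright on the bench; origin at the centre of its underside, z up along the tube
- bush_long: loose long brass bush, same tube but 44 mm long, about 70 g, standing upright on the bench; origin at the centre of its underside, z up along the tube
- sample_short: short sample bush, like bush_short (28 mm long), loose but already standing in an end cell of one tray row; it marks the row for short bushes; origin at the centre of its underside
- sample_long: long sample bush, like bush_long (44 mm long), loose but already standing in an end cell of the other tray row; it marks the row for long bushes; origin at the centre of its underside
- tray: fixed olive open tray, 100 (its x) x 148 (its y) mm, walls 18 mm high, 4 mm thick, floor 4 mm thick; origin at the centre of its underside. Two rows along its y, at x = -24 and x = +24 mm; each has three 44 mm square cells, centred at y = -48, 0, +48 mm, with full-height dividers. The samples are in the y = +48 mm cells, the other four are empty; which row is short or long varies
- wheel: loose wheel lying flat, about 120 g (varies): black tyre 76 mm in diameter and 26 mm thick, cream hub whose round boss, 24 mm in diameter, sticks up from the middle to 50 mm above the underside (so 24 mm of boss above the tyre to grip); a 14 mm bore runs through; origin at the centre of the underside, z along the bore, up
- wheel_bore (a point): lower mouth of the wheel's bore: centre of the wheel's underside (same point as the wheel's origin)
- pan: fixed purple pan with round ends lying open side up, 320 mm long (its y) by 180 mm (its x), rim 60 mm high, 6 mm wall, 5 mm floor; origin at the centre of its underside. A bare stub axle stands at pan y = +80 mm, x = 0; an identical wheel is already mounted at pan y = -80 mm, its top 75 mm above the bench
- axle_tip (a point): top of the bare vertical steel stub axle in the pan: 10 mm in diameter, its tip 45 mm above the bench (lower than the rim); axes as the pan's, z up
- wrench: bystander: wrench about 170 mm long lying on the bench, origin under its middle
- tester: bystander: red tester box 60 x 85 x 34 mm, origin at the centre of its underside
- collar: bystander: brass collar lying flat, 38 mm in diameter, 12 mm high; origin at the centre of its underside

How it is judged:
By the outcome, as a careful person would: the job done as asked, in the order asked, and still so for the second after the job is handed in, while the arm keeps its last pose, push and grip.
It also fails if it takes over 58 s, if anything falls off the work surface, if the arm or the gripper's body presses on something with over 40 N, if the wrist force passes 120 N, or if a joint passes its speed limit or range.

## Working session

There is one attempt and no reset: what is moved stays moved. The work goes in short steps, Python scripts to look and compute and a tool call to move; the robot and the scene stay as the last step left them, time stands still between calls to the robot, and variables do not carry over. Pictures are saved under pics/ and viewed, at most 10 in all, crops included, and the job is handed in when it is done.

```bash
ls; mkdir -p pics; python3 - <<'E'
from workcell import r
import cv2
s=r.state();print(s)
for n in("scene","top"):
    p,d=r.camera(n);cv2.imwrite(f"pics/{n}0.png",p);import numpy as np;np.save(f"pics/{n}0.npy",d);print(n,r.get_calibration(n))
print(r.get_calibration("wrist"))
E
```

```text
pics
workcell.py
{'time': 0.0, 'joint_pos': array([ 1.24780092,  0.68999164, -0.1945173 ,  1.56640173,  0.15730218,
        0.90248726, -0.21511777]), 'joint_vel': array([-0.00074574,  0.0019653 ,  0.0019703 , -0.00088009,  0.0011411 ,
        0.00225778, -0.00023197]), 'effort': array([ 1.26968185e-03, -5.39625871e+01, -1.26676999e+00, -1.58546823e+01,
        9.00511164e-03,  9.55248135e-03,  4.35932719e-06]), 'eef_pos': array([ 0.21801187, -0.58502146,  0.23046398]), 'ee_rot': array([ 9.84121957e-01,  1.77491060e-01, -2.35388501e-04, -9.17969820e-04]), 'wrist_force': array([-0.32014348, -0.83892806,  0.45976365]), 'ft_torque': array([-0.00132039,  0.04269195, -0.00243978]), 'grasp_force': 0.0, 'grip_width': 0.08536001557504042}
scene {'camera_matrix': array([[398.04310974,   0.        , 312.91395097],
       [  0.        , 398.04310974, 198.60783156],
       [  0.        ,   0.        ,   1.        ]]), 'k1': 0.013970199588673037, 'rvec': array([ 1.66834878,  2.07262973, -0.67909998]), 'tvec': array([ 0.13932991
[... 202 characters left out ...]
]]), 'k1': -0.0945323633210346, 'rvec': array([ 2.16240021, -2.1111112 ,  0.18966467]), 'tvec': array([-0.02113599,  0.64900656,  1.1645421 ])}
{'camera_matrix': array([[355.36828564,   0.        , 316.33650031],
       [  0.        , 355.36828564, 198.5494465 ],
       [  0.        ,   0.        ,   1.        ]]), 'k1': -0.07550627866400296, 'T_tool_cam': array([[-2.93190281e-04, -9.55466556e-01, -2.95099263e-01,
         7.58411110e-02],
       [ 9.99998575e-01, -7.70816672e-04,  1.50220534e-03,
        -9.26159050e-05],
       [-1.66277439e-03, -2.95098402e-01,  9.55465420e-01,
        -1.43921407e-01],
       [ 0.00000000e+00,  0.00000000e+00,  0.00000000e+00,
         1.00000000e+00]])}
```
View pics/top0.png

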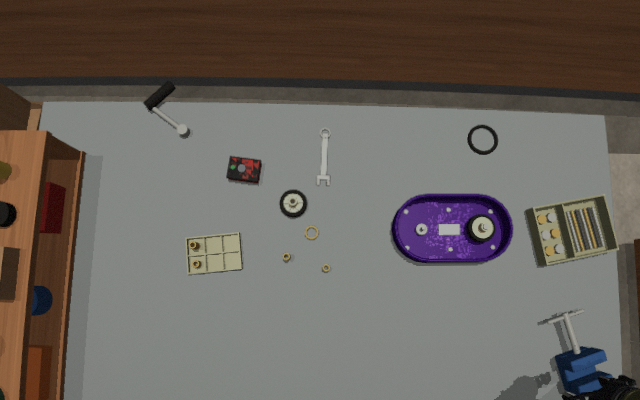

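View pics/scene0.png

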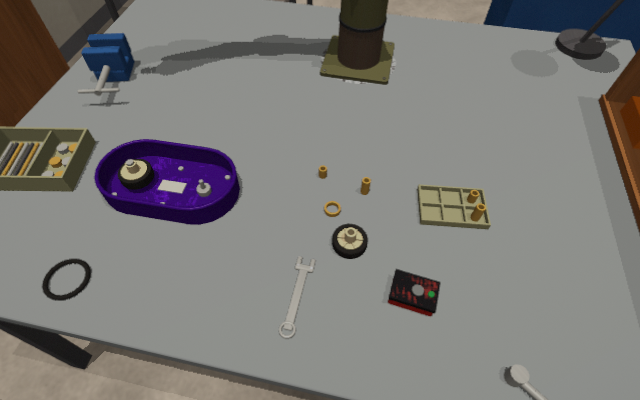

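The top view shows the tray at (214,254) with samples at (194,245) and (197,265). The loose bushes are at (287,257) and (326,268), the collar at (312,233), the wheel at (293,204), and the pan at (452,229) with its bare axle at (422,229). In the scene view, the sample and loose bush that look taller are at (479,212) and (366,186).

```bash
cat > h.py <<'E'
from workcell import r
import cv2,numpy as np
from scipy.spatial.transform import Rotation as R
def pose(n):
    c=r.get_calibration(n)
    if n=="wrist":
        s=r.state();T=np.eye(4);T[:3,:3]=R.from_quat(s["ee_rot"]).as_matrix();T[:3,3]=s["eef_pos"]
        T=T@c["T_tool_cam"]
    else:
        M=cv2.Rodrigues(c["rvec"])[0];T=np.eye(4);T[:3,:3]=M.T;T[:3,3]=-M.T@c["tvec"]
    return c,T
def rays(c,T,uv):
    uv=np.asarray(uv,float).reshape(-1,1,2)
    n=cv2.undistortPoints(uv,c["camera_matrix"],np.array([c["k1"],0,0,0,0]))[:,0]
    return np.c_[n,np.ones(len(n))]
def at_z(c,T,uv,z):
    d=rays(c,T,uv)@T[:3,:3].T; return T[:3,3]+d*((z-T[2,3])/d[:,2])[:,None]
def cloud(c,T,dep):
    v,u=np.mgrid[:400,:640]; d=rays(c,T,np.c_[u.ravel(),v.ravel()])*dep.reshape(-1,1)
    return (d@T[:3,:3].T+T[:3,3]).reshape(400,640,3)
def proj(c,T,P):
    M=T[:3,:3].T
    return cv2.projectPoints(np.asarray(P,float).reshape(-1,3),cv2.Rodrigues(M)[0],-M@T[:3,3],c["camera_matrix"],np.array([c["k1"],0,0,0,0]))[0][:,0]
E
python3 - <<'E'
from h import *
p=cv2.imread("pics/top0.png");c,T=pose("top");P=cloud(c,T,np.load("pics/top0.npy"))
print(T[:3,3])
for n,(u,v,z,w) in dict(long=(287,257,.044,6),short=(326,268,.028,6),wheel=(293,204,.05,6),samA=(194,245,.048,6),samB=(197,265,.032,6),axle=(422,229,.045,5),collar=(312,233,.012,8),tester=(244,170,.034,3),wr=(324,157,.01,3)).items():
    q=P[v-w:v+w+1,u-w:u+w+1];print(n,at_z(c,T,(u,v),z)[0].round(4),"maxz",np.percentile(q[...,2],[50,95,99]).round(4))
a=cv2.resize(p[190:290,180:345],None,fx=4.8,fy=4.8,interpolation=cv2.INTER_CUBIC);cv2.imwrite("pics/a.png",a)
b=cv2.resize(p[185:275,385:520],None,fx=5.5,fy=5.5,interpolation=cv2.INTER_CUBIC);cv2.imwrite("pics/b.png",b)
E
```

```text
[0.44418893 0.00189487 1.25718223]
long [0.5068 0.0865 0.044 ] maxz [0.0008 0.0446 0.4352]
short [ 0.481  -0.0172  0.028 ] maxz [0.0004 0.0298 0.0311]
wheel [0.6478 0.075  0.05  ] maxz [0.0243 0.0509 0.0534]
samA [0.5315 0.3342 0.048 ] maxz [0.0084 0.0487 1.2572]
samB [0.4795 0.327  0.032 ] maxz [0.0052 0.0322 0.0346]
axle [ 0.5894 -0.2716  0.045 ] maxz [0.0199 0.0457 0.0481]
collar [0.5754 0.0228 0.012 ] maxz [0.0011 0.0138 0.0158]
tester [0.7418 0.2139 0.034 ] maxz [0.035  0.0389 0.04  ]
wr [ 0.7908 -0.005   0.01  ] maxz [0.0066 0.0118 0.0131]
```

View pics/a.png

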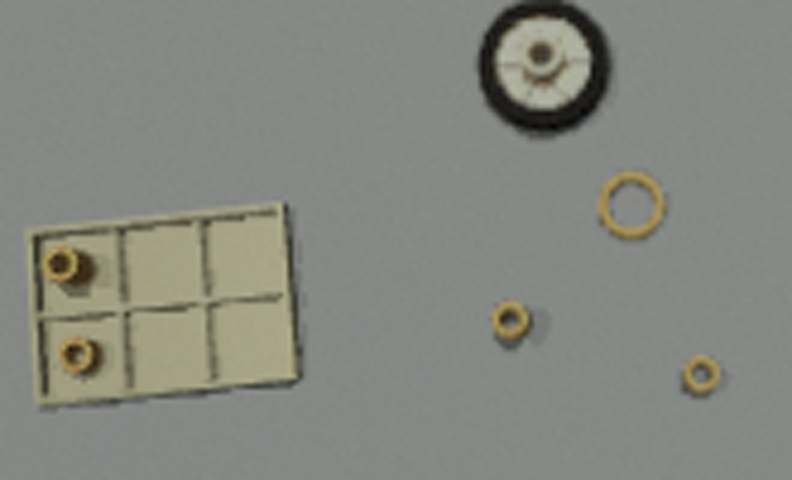

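View pics/b.png

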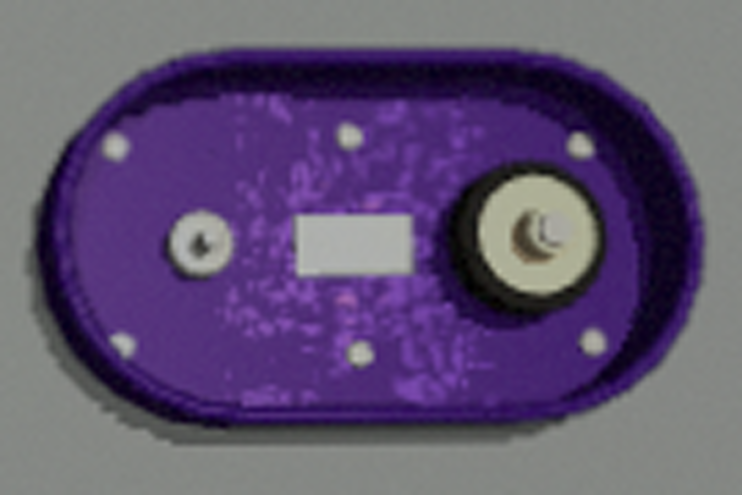

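```bash
cat >> h.py <<'E'
def to(p,yaw=None):
    """print rotvec and shift in tool axes to reach TCP p (tool down, tool x at yaw)"""
    s=r.state();A=R.from_quat(s["ee_rot"]);d=A.inv().apply(np.array(p)-s["eef_pos"])
    M=A.as_matrix();
    if yaw is None: yaw=np.arctan2(M[1,0],M[0,0])
    c,n=np.cos(yaw),np.sin(yaw);G=R.from_matrix(np.array([[c,n,0],[n,-c,0],[0,0,-1]]))
    print("yaw",round(float(yaw),3),"rv",(A.inv()*G).as_rotvec().round(4),"d",d.round(4),"len",np.linalg.norm(d).round(3))
E
python3 - <<'E'
from h import *
c,T=pose("top")
A=lambda u,v,z:at_z(c,T,((u+.5)/4.8-.5+180,(v+.5)/4.8-.5+190),z)[0]
B=lambda u,v,z:at_z(c,T,((u+.5)/5.5-.5+385,(v+.5)/5.5-.5+185),z)[0]
for n,x in dict(long=A(510,318,.044),short=A(701,374,.028),wheel=A(541,54,.05),tyre=A(544,67,.026),samA=A(61,263,.048),samB=A(77,354,.032),c1=A(28,230,.018),c2=A(285,204,.018),c3=A(300,380,.018),c4=A(40,405,.018),axle=B(201,244,.045),mw=B(551,230,.075)).items():print(n,x.round(4))
P=[A(28,230,.018),A(285,204,.018),A(300,380,.018),A(40,405,.018)]
m=sum(P)/4;ty=(P[0]+P[3]-P[1]-P[2]);ty/=np.linalg.norm(ty);tx=np.array([ty[1],-ty[0],0])
print("tray",m,ty,"sizes",np.linalg.norm(P[0]-P[1]),np.linalg.norm(P[1]-P[2]),"yaw ty",np.degrees(np.arctan2(ty[1],ty[0])))
for sx in(-24,24):
  for y in(-48,0,48):print(sx,y,(m+tx*sx/1e3+ty*y/1e3).round(4))
yaw=np.arctan2(ty[1],ty[0])-np.pi/2 ; print("yaw",yaw)
to([*A(510,318,0)[:2]*0+A(510,318,.044)[:2],.15],yaw)
E
```

```text
long [0.5098 0.0896 0.044 ]
short [ 0.4823 -0.0162  0.028 ]
wheel [0.6563 0.0772 0.05  ]
tyre [0.6531 0.0767 0.026 ]
samA [0.533  0.3388 0.048 ]
samB [0.4838 0.3309 0.032 ]
c1 [0.5533 0.3674 0.018 ]
c2 [0.5721 0.2213 0.018 ]
c3 [0.4735 0.2079 0.018 ]
c4 [0.4551 0.3539 0.018 ]
axle [ 0.5895 -0.2692  0.045 ]
mw [ 0.5963 -0.4327  0.075 ]
tray [0.51350964 0.28762489 0.018     ] [-0.12605742  0.99202295  0.        ] sizes 0.14727599068457983 0.09957920086049367 yaw ty 97.2418245754427
-24 -48 [0.4958 0.237  0.018 ]
-24 0 [0.4897 0.2846 0.018 ]
-24 48 [0.4837 0.3322 0.018 ]
24 -48 [0.5434 0.243  0.018 ]
24 0 [0.5373 0.2907 0.018 ]
24 48 [0.5313 0.3383 0.018 ]
yaw 0.12639368269331563
yaw 0.126 rv [-0.0017  0.0003  0.2304] d [ 0.5091 -0.5302  0.0814] len 0.739
```

Heights show the far row (tray +x) is long and the near row is short. Going to the long bush first.

The rows are not in the units I measure in: shifts go in mm and turns go in units of 0.25 rad. I convert before sending: -0.53 m is -530, 0.509 m is 509, 0.23 rad is 0.92.

Emit:
{"api": "hand_motion", "payload": {
  "rows": [0,0,0.92,509,-530,80,0.05,0,0,0.92,509,-530,80,0.05,0,0,0.92,509,-530,80,0.05,0,0,0.92,509,-530,80,0.05,0,0,0.92,509,-530,80,0.05,0,0,0.92,509,-530,80,0.05,0,0,0.92,509,-530,80,0.05,0,0,0.92,509,-530,80,0.05,0,0,0.92,509,-530,80,0.05,0,0,0.92,509,-530,80,0.05]
}}

```text
time: 1.1
eef_pos: [0.4162, -0.1276, 0.1769]
ee_rot: [0.998, 0.063, -0.0, 0.0]
wrist_force: [0.9, -0.9, -0.3]
grip_width: 0.0501
grasp_force: 0.0
```

```bash
python3 -c "
from h import *
to([.5098,.0896,.15],.1264)"
```

```text
yaw 0.126 rv [0.0001 0.     0.0002] d [ 0.1203 -0.2036  0.0269] len 0.238
```

Emit:
{"api": "hand_motion", "payload": {
  "rows": [0,0,0,120,-204,27,0.05,0,0,0,120,-204,27,0.05,0,0,0,120,-204,27,0.05,0,0,0,120,-204,27,0.05,0,0,0,120,-204,27,0.05,0,0,0,120,-204,27,0.05,0,0,0,120,-204,27,0.05]
}}

```text
time: 1.8
eef_pos: [0.5086, 0.0888, 0.1497]
ee_rot: [0.998, 0.065, -0.001, 0.0]
wrist_force: [-0.5, -0.7, -0.4]
grip_width: 0.0501
grasp_force: 0.0
```

```bash
python3 - <<'E'
from h import *
c,T=pose("wrist");p,d=r.camera("wrist");np.save("pics/w1.npy",d);cv2.imwrite("pics/w1.png",p)
P=cloud(c,T,d)
m=(abs(P[...,2]-.044)<.004)&(np.hypot(P[...,0]-.51,P[...,1]-.09)<.025)&(d>0)
v,u=np.nonzero(m);print(len(u))
x=at_z(c,T,cv2.minEnclosingCircle(np.c_[u,v].astype(np.float32))[0],.044)[0];print(x)
to([*x[:2],.02],.1264)
E
```

```text
406
[0.5117924  0.09160423 0.044     ]
yaw 0.126 rv [0.001  0.0015 0.0001] d [ 0.0043 -0.0041  0.1299] len 0.13
```

View pics/w1.png

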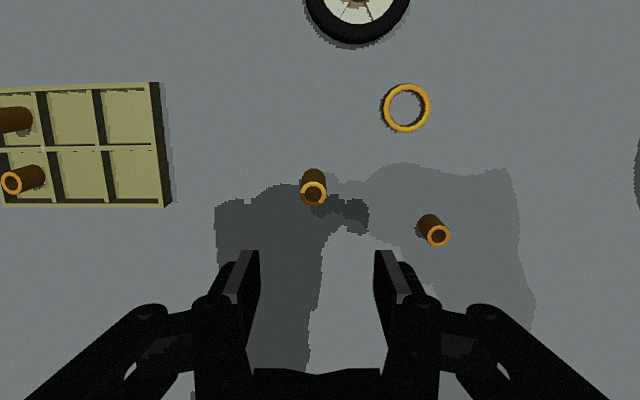

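Wrist view: long bush's top ring at (313,192), short bush at (437,235), collar at (406,108), tray top-left. Descend and grip the long bush.

In the tool's units: 0.13 m is 130, 0.095 m is 95.

Emit:
{"api": "hand_motion", "payload": {
  "rows": [0,0,0,3,-3,50,0.05,0,0,0,3,-3,95,0.05,0,0,0,3,-3,130,0.05,0,0,0,3,-3,130,0.05,0,0,0,3,-3,130,0,0,0,0,3,-3,130,0,0,0,0,3,-3,130,0,0,0,0,3,-3,130,0,0,0,0,3,-3,130,0]
}}

```text
time: 2.75
eef_pos: [0.5129, 0.0909, 0.0223]
ee_rot: [0.998, 0.063, 0.002, 0.0]
wrist_force: [-0.2, -1.1, 7.9]
grip_width: 0.0178
grasp_force: 59.1
```

Emit:
{"api": "hand_motion", "payload": {
  "rows": [0,0,0,0,0,0,0,0,0,0,0,0,-40,0,0,0,0,0,0,-80,0,0,0,0,0,0,-80,0]
}}

```text
time: 3.15
eef_pos: [0.5149, 0.092, 0.1053]
ee_rot: [0.998, 0.063, 0.005, -0.001]
wrist_force: [0.8, -0.2, -0.8]
grip_width: 0.018
grasp_force: 59.1
```

```bash
python3 -c "
from h import *
to([.5434,.243,.1],.1264)"
```

```text
yaw 0.126 rv [-0.0009 -0.0101  0.0001] d [ 0.0472 -0.1462  0.0059] len 0.154
```

In the tool's units: -0.146 m is -146, 0.045 m is 45.

Emit:
{"api": "hand_motion", "payload": {
  "rows": [0,0,0,45,-146,0,0,0,0,0,45,-146,0,0,0,0,0,45,-146,0,0,0,0,0,45,-146,0,0,0,0,0,45,-146,0,0,0,0,0,45,-146,0,0]
}}

```text
time: 3.75
eef_pos: [0.5374, 0.24, 0.1002]
ee_rot: [0.998, 0.063, -0.0, 0.001]
wrist_force: [0.7, -0.4, -0.6]
grip_width: 0.0179
grasp_force: 59.2
```

```bash
python3 - <<'E'
from h import *
s=r.state();print(s["eef_pos"],s["ee_rot"],s["wrist_force"])
c,T=pose("wrist");p,d=r.camera("wrist");np.save("pics/w2.npy",d);cv2.imwrite("pics/w2.png",p)
to([.5434,.243,.1],.1264)
ctr=np.array([.51351,.28762,0]);ty=np.array([-.12606,.99202,0]);tx=np.array([ty[1],-ty[0],0])
cs=[ctr+tx*a+ty*b+[0,0,.018] for a,b in((-.002,-.072),(-.002,-.024),(.048,-.072),(.048,-.024))]
print(proj(c,T,cs).round(1))
E
```

```text
[0.53743226 0.24004297 0.10016169] [ 9.98032913e-01  6.26846080e-02 -3.06081943e-04  9.22362685e-04] [ 0.66289452 -0.3618687  -0.63507905]
yaw 0.126 rv [ 0.0019  0.0008 -0.002 ] d [ 0.0062 -0.0028  0.0002] len 0.007
[[347.6 234.2]
 [277.9 234.4]
 [349.5 162.7]
 [275.3 162.8]]
```

View pics/w2.png

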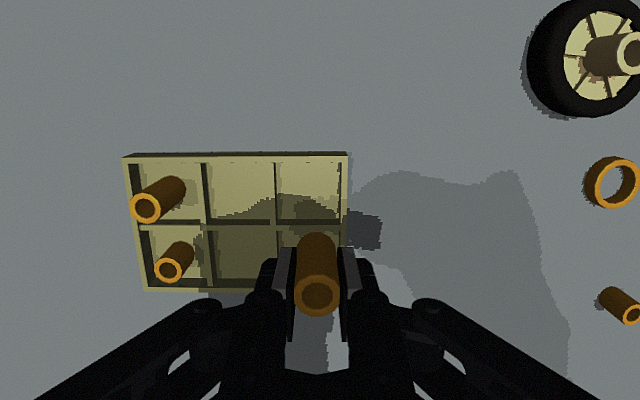

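The held long bush is upright at (317,295) and the target cell is at about (312,195). Tray prediction matches. Lower and release.

In the tool's units: 0.073 m is 73, 0.02 m is 20.

Emit:
{"api": "hand_motion", "payload": {
  "rows": [0,0,0,6,-3,20,0,0,0,0,6,-3,50,0,0,0,0,6,-3,66,0,0,0,0,6,-3,72,0,0,0,0,6,-3,73,0,0,0,0,6,-3,73,0,0,0,0,6,-3,73,0]
}}

```text
time: 4.5
eef_pos: [0.544, 0.2459, 0.0281]
ee_rot: [0.998, 0.063, 0.001, -0.0]
wrist_force: [-0.1, -0.1, -0.4]
grip_width: 0.0177
grasp_force: 59.1
```

```bash
python3 -c "
from h import *
to([.5434,.243,.027],.1264)"
```

```text
yaw 0.126 rv [-0.0005 -0.0017  0.0002] d [-0.001   0.0028  0.0011] len 0.003
```

In the tool's units: 0.002 m is 2, -0.1 m is -100.

Emit:
{"api": "hand_motion", "payload": {
  "rows": [0,0,0,0,2,1,0,0,0,0,0,2,2,0,0,0,0,0,2,2,0,0,0,0,0,2,2,0.04,0,0,0,0,2,2,0.04,0,0,0,0,2,2,0.04,0,0,0,0,2,-30,0.04,0,0,0,0,2,-80,0.05,0,0,0,0,2,-100,0.05,0,0,0,0,2,-100,0.05]
}}

```text
time: 5.5
eef_pos: [0.5458, 0.2446, 0.1305]
ee_rot: [0.998, 0.063, 0.003, -0.001]
wrist_force: [-0.6, 0.3, -1.0]
grip_width: 0.0498
grasp_force: 0.0
```

```bash
python3 -c "
from h import *
to([.4833,-.0152,.13],.1264)"
```

```text
yaw 0.126 rv [-0.002  -0.0066  0.0003] d [-0.0949  0.2498 -0.0006] len 0.267
```

Emit:
{"api": "hand_motion", "payload": {
  "rows": [0,0,0,-94,250,0,0.05,0,0,0,-94,250,0,0.05,0,0,0,-94,250,0,0.05,0,0,0,-94,250,0,0.05,0,0,0,-94,250,0,0.05,0,0,0,-94,250,0,0.05,0,0,0,-94,250,0,0.05,0,0,0,-94,250,0,0.05]
}}

```text
time: 6.3
eef_pos: [0.4819, -0.0155, 0.1266]
ee_rot: [0.998, 0.063, -0.0, -0.0]
wrist_force: [-1.2, 0.2, -0.3]
grip_width: 0.0501
grasp_force: 0.0
```

```bash
python3 - <<'E'
from h import *
c,T=pose("wrist");p,d=r.camera("wrist")
P=cloud(c,T,d)
m=(abs(P[...,2]-.028)<.004)&(np.hypot(P[...,0]-.483,P[...,1]+.016)<.025)&(d>0)
v,u=np.nonzero(m);print(len(u),u.mean(),v.mean())
x=at_z(c,T,cv2.minEnclosingCircle(np.c_[u,v].astype(np.float32))[0],.028)[0];print(x)
to([.4833,-.0152,.017],.1264)
c,T=pose("top");p,d=r.camera("top");P=cloud(c,T,d)
m=(abs(P[...,2]-.048)<.004)&(np.hypot(P[...,0]-.543,P[...,1]-.243)<.03)&(d>0)
print("placed",m.sum(),P[m].mean(0))
E
```

```text
427 315.79391100702577 196.27634660421546
[ 0.48454161 -0.01468315  0.028     ]
yaw 0.126 rv [-0.0012  0.0001  0.0024] d [0.001  0.001  0.1097] len 0.11
placed 31 [0.54127958 0.24277047 0.04749397]
```

In the tool's units: 0.11 m is 110, 0.09 m is 90.

Emit:
{"api": "hand_motion", "payload": {
  "rows": [0,0,0,2,0,50,0.05,0,0,0,2,0,90,0.05,0,0,0,2,0,110,0.05,0,0,0,2,0,110,0.05,0,0,0,2,0,110,0,0,0,0,2,0,110,0,0,0,0,2,0,110,0,0,0,0,2,0,110,0,0,0,0,2,0,110,0]
}}

```text
time: 7.3
eef_pos: [0.4849, -0.0154, 0.0185]
ee_rot: [0.998, 0.064, 0.001, -0.0]
wrist_force: [0.0, 2.5, 8.3]
grip_width: 0.0166
grasp_force: 59.1
```

Emit:
{"api": "hand_motion", "payload": {
  "rows": [0,0,0,0,0,0,0,0,0,0,0,0,-40,0,0,0,0,0,0,-80,0,0,0,0,0,0,-80,0]
}}

```text
time: 7.7
eef_pos: [0.4866, -0.0163, 0.1015]
ee_rot: [0.998, 0.063, 0.004, 0.0]
wrist_force: [0.7, -0.1, -0.4]
grip_width: 0.0167
grasp_force: 59.0
```

```bash
python3 -c "
from h import *
to([.4958,.237,.1],.1264)"
```

```text
yaw 0.126 rv [ 0.0012 -0.0083 -0.0004] d [ 0.0409 -0.2501  0.0015] len 0.253
```

Emit:
{"api": "hand_motion", "payload": {
  "rows": [0,0,0,40,-250,0,0,0,0,0,40,-250,0,0,0,0,0,40,-250,0,0,0,0,0,40,-250,0,0,0,0,0,40,-250,0,0,0,0,0,40,-250,0,0,0,0,0,40,-250,0,0,0,0,0,40,-250,0,0]
}}

```text
time: 8.5
eef_pos: [0.4918, 0.2352, 0.097]
ee_rot: [0.998, 0.063, -0.0, 0.001]
wrist_force: [-0.2, 0.3, -0.4]
grip_width: 0.0168
grasp_force: 59.0
```

```bash
python3 -c "
from h import *
to([.4958,.237,.0235],.1264)"
```

```text
yaw 0.126 rv [ 0.0018  0.0008 -0.0012] d [ 0.0043 -0.0014  0.0735] len 0.074
```

Emit:
{"api": "hand_motion", "payload": {
  "rows": [0,0,0,3,-1,30,0,0,0,0,3,-1,60,0,0,0,0,3,-1,70,0,0,0,0,3,-1,73,0,0,0,0,3,-1,73,0,0,0,0,3,-1,73,0,0,0,0,3,-1,73,0]
}}

```text
time: 9.2
eef_pos: [0.4955, 0.2387, 0.0253]
ee_rot: [0.998, 0.063, 0.001, -0.0]
wrist_force: [1.0, 0.2, 0.3]
grip_width: 0.0164
grasp_force: 59.0
```

```bash
python3 -c "
from h import *
to([.4958,.237,.0225],.1264)"
```

```text
yaw 0.126 rv [-0.0005 -0.0019  0.0002] d [0.     0.0017 0.0028] len 0.003
```

In the tool's units: 0.002 m is 2, 0.001 m is 1.

Emit:
{"api": "hand_motion", "payload": {
  "rows": [0,0,0,0,1,1,0,0,0,0,0,1,2,0,0,0,0,0,1,2,0]
}}

```text
time: 9.5
eef_pos: [0.4953, 0.2375, 0.0226]
ee_rot: [0.998, 0.063, 0.0, -0.0]
wrist_force: [0.2, 1.5, 4.0]
grip_width: 0.0169
grasp_force: 59.4
```

Emit:
{"api": "hand_motion", "payload": {
  "rows": [0,0,0,0,0,0,0.04,0,0,0,0,0,0,0.04,0,0,0,0,0,0,0.04,0,0,0,0,0,-30,0.04,0,0,0,0,0,-80,0.05,0,0,0,0,0,-100,0.05,0,0,0,0,0,-100,0.05]
}}

```text
time: 10.2
eef_pos: [0.4969, 0.2384, 0.1251]
ee_rot: [0.998, 0.063, 0.003, -0.001]
wrist_force: [-0.9, 0.4, -0.9]
grip_width: 0.0501
grasp_force: 0.0
```

```bash
python3 - <<'E'
from h import *
to([.655,.0772,.16],.1264)
c,T=pose("top");p,d=r.camera("top");P=cloud(c,T,d);cv2.imwrite("pics/t3.png",p)
for z,x,y in((.032,.4958,.237),(.048,.543,.243)):
    m=(abs(P[...,2]-z)<.005)&(np.hypot(P[...,0]-x,P[...,1]-y)<.02)&(d>0);print(m.sum(),P[m].mean(0))
E
```

```text
yaw 0.126 rv [-0.0021 -0.006   0.0003] d [ 0.1366  0.1798 -0.0344] len 0.228
12 [0.48692517 0.23468257 0.03158421]
35 [0.54092088 0.24233165 0.04755096]
```

In the tool's units: 0.18 m is 180, 0.136 m is 136.

Emit:
{"api": "hand_motion", "payload": {
  "rows": [0,0,0,136,180,-34,0.06,0,0,0,136,180,-34,0.06,0,0,0,136,180,-34,0.06,0,0,0,136,180,-34,0.06,0,0,0,136,180,-34,0.06,0,0,0,136,180,-34,0.06,0,0,0,136,180,-34,0.06,0,0,0,136,180,-34,0.06]
}}

```text
time: 11.05
eef_pos: [0.6507, 0.0782, 0.1546]
ee_rot: [0.998, 0.064, -0.002, -0.001]
wrist_force: [-0.1, 0.5, -0.9]
grip_width: 0.06
grasp_force: 0.0
```

```bash
python3 - <<'E'
from h import *
c,T=pose("top");p,d=r.camera("top");P=cloud(c,T,d)
for z,x,y in((.032,.4958,.237),(.048,.543,.243),(.032,.484,.331),(.048,.533,.339)):
    m=(abs(P[...,2]-z)<.005)&(np.hypot(P[...,0]-x,P[...,1]-y)<.025)&(d>0);print(m.sum(),P[m].mean(0))
s=r.state();print(s["eef_pos"],s["ee_rot"])
c,T=pose("wrist");p,d=r.camera("wrist");cv2.imwrite("pics/w4.png",p);np.save("pics/w4.npy",d);P=cloud(c,T,d)
for z,R0 in((.05,.025),(.026,.05)):
    m=(abs(P[...,2]-z)<.005)&(np.hypot(P[...,0]-.655,P[...,1]-.077)<R0)&(d>0)
    v,u=np.nonzero(m);(ce,ra)=cv2.minEnclosingCircle(np.c_[u,v].astype(np.float32));print(len(u),ce,ra,at_z(c,T,ce,z)[0])
to([.655,.0772,.03],.1264)
E
```

```text
16 [0.49372819 0.2416968  0.03097156]
32 [0.54105239 0.24128696 0.0479545 ]
34 [0.48331911 0.33193736 0.03140903]
33 [0.53200483 0.33873339 0.0468809 ]
[0.65089926 0.07835997 0.15499393] [ 9.97900710e-01  6.47418913e-02 -1.50042347e-03 -6.39469376e-04]
593 (316.6717834472656, 186.25587463378906) 16.510379791259766 [0.65892576 0.07913592 0.05      ]
5913 (316.73333740234375, 176.5) 47.05596160888672 [0.66032104 0.07924493 0.026     ]
yaw 0.126 rv [-0.0012  0.0022  0.0031] d [0.0039 0.0017 0.1253] len 0.125
```

View pics/w4.png

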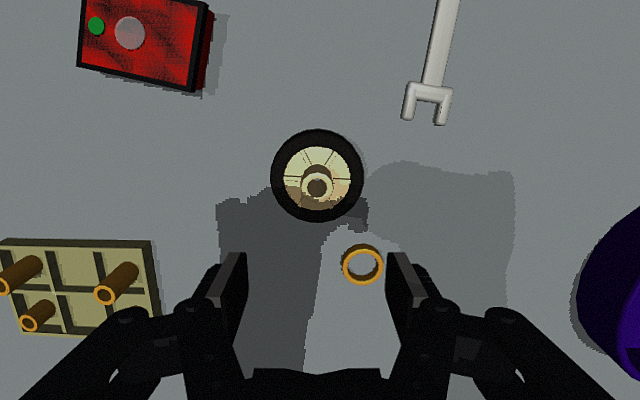

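Wheel boss at (317,186), clear of tester, wrench and collar (362,265); the long bush stands at (105,293) in its row. Descend and grip.

Emit:
{"api": "hand_motion", "payload": {
  "rows": [0,0,0,7,1,40,0.06,0,0,0,7,1,80,0.06,0,0,0,7,1,110,0.06,0,0,0,7,1,123,0.06,0,0,0,7,1,124,0.06,0,0,0,7,1,124,0.06]
}}

```text
time: 11.75
eef_pos: [0.6604, 0.0766, 0.0332]
ee_rot: [0.998, 0.064, 0.001, -0.0]
wrist_force: [-0.4, -0.1, 0.8]
grip_width: 0.0596
grasp_force: 0.0
```

```bash
python3 -c "
from h import *
to([.6578,.078,.03],.1264)"
```

```text
yaw 0.126 rv [ 0.     -0.0017  0.001 ] d [-0.0024 -0.0018  0.0032] len 0.004
```

Emit:
{"api": "hand_motion", "payload": {
  "rows": [0,0,0,-2,-1,1,0.06,0,0,0,-2,-1,1,0,0,0,0,-2,-1,1,0,0,0,0,-2,-1,1,0,0,0,0,-2,-1,1,0,0,0,0,-2,-1,1,0,0,0,0,-2,-1,1,0,0,0,0,-2,-1,1,0]
}}

```text
time: 12.55
eef_pos: [0.6582, 0.077, 0.0324]
ee_rot: [0.998, 0.063, 0.001, -0.0]
wrist_force: [-1.2, -0.3, 5.1]
grip_width: 0.0219
grasp_force: 58.5
```

Emit:
{"api": "hand_motion", "payload": {
  "rows": [0,0,0,0,0,0,0,0,0,0,0,0,-40,0,0,0,0,0,0,-80,0,0,0,0,0,0,-120,0,0,0,0,0,0,-120,0]
}}

```text
time: 13.05
eef_pos: [0.662, 0.0769, 0.1576]
ee_rot: [0.998, 0.063, 0.006, -0.0]
wrist_force: [0.6, -0.9, -0.1]
grip_width: 0.0216
grasp_force: 59.1
```

```bash
python3 -c "
from h import *
to([.5895,-.2692,.15],.1264)"
```

```text
yaw 0.126 rv [ 0.0002 -0.0122 -0.0001] d [-0.1156  0.3342  0.0062] len 0.354
```

In the tool's units: 0.327 m is 327, -0.17 m is -170.

Emit:
{"api": "hand_motion", "payload": {
  "rows": [0,0,0,-170,327,0,0,0,0,0,-170,327,0,0,0,0,0,-170,327,0,0,0,0,0,-170,327,0,0,0,0,0,-170,327,0,0,0,0,0,-170,327,0,0,0,0,0,-170,327,0,0,0,0,0,-170,327,0,0,0,0,0,-170,327,0,0,0,0,0,-170,327,0,0]
}}

```text
time: 14.05
eef_pos: [0.5301, -0.2684, 0.1506]
ee_rot: [0.998, 0.063, -0.0, -0.001]
wrist_force: [0.6, 1.1, -0.2]
grip_width: 0.0217
grasp_force: 59.2
```

Emit:
{"api": "hand_motion", "payload": {
  "rows": [0,0,0,0,0,0,0,0,0,0,0,0,0,0]
}}

```text
time: 14.25
eef_pos: [0.5312, -0.2669, 0.151]
ee_rot: [0.998, 0.065, 0.0, -0.001]
wrist_force: [0.2, 0.1, -0.9]
grip_width: 0.0216
grasp_force: 59.2
```

```bash
python3 - <<'E'
from h import *
s=r.state();print(s["eef_pos"],s["ee_rot"])
c,T=pose("wrist");p,d=r.camera("wrist");cv2.imwrite("pics/w5.png",p);np.save("pics/w5.npy",d)
np.save("pics/w5T.npy",T)
print(proj(c,T,[.5895,-.2692,.045]))
q,d=r.camera("top");cv2.imwrite("pics/t5.png",q);np.save("pics/t5.npy",d)
c,T=pose("top");P=cloud(c,T,d)
for z,x,y in((.032,.4958,.237),(.048,.543,.243),(.032,.484,.331),(.048,.533,.339)):
    m=(abs(P[...,2]-z)<.005)&(np.hypot(P[...,0]-x,P[...,1]-y)<.025)&(d>0);print(m.sum(),P[m].mean(0))
E
```

```text
[ 0.53117223 -0.26692063  0.1509998 ] [ 9.97887793e-01  6.49582740e-02  1.38052708e-04 -5.97541977e-04]
[[330.46494074 117.14375626]]
29 [0.49240202 0.23635269 0.03135726]
34 [0.54082888 0.24215747 0.0473778 ]
30 [0.48305089 0.33172066 0.03137478]
29 [0.53306077 0.33955664 0.04695411]
```

View pics/w5.png

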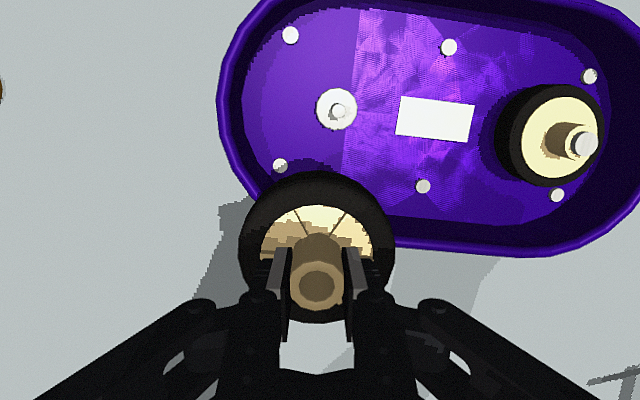

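Axle tip at (338,110), held wheel's boss top at (317,285). All four bushes stand in their cells. Enlarging both.

```bash
python3 - <<'E'
import cv2,numpy as np
p=cv2.imread("pics/w5.png")
a=cv2.resize(p[80:140,308:368],None,fx=6.5,fy=6.5,interpolation=cv2.INTER_CUBIC);b=cv2.resize(p[255:315,287:347],None,fx=6.5,fy=6.5,interpolation=cv2.INTER_CUBIC)
b=cv2.convertScaleAbs(b,alpha=2)
cv2.imwrite("pics/c5.png",np.hstack([a,b]))
E
```

```text
(no output)
```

View pics/c5.png

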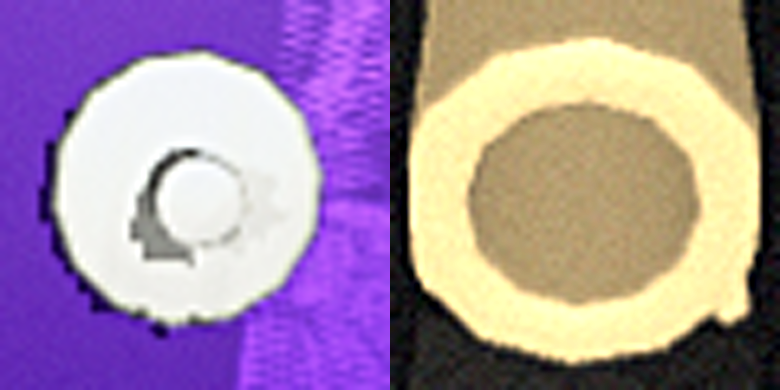

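```bash
python3 - <<'E'
from h import *
c=r.get_calibration("wrist");T=np.load("pics/w5T.npy")
a=at_z(c,T,(338.5,110.5),.045)[0];e=np.array([.53117,-.26692,.151])
for z in(.166,.1686,.171):
    b=at_z(c,T,(316.4,285.6),z)[0];print("axle",a.round(4),"boss",b.round(4),"boss-TCP",(b-e).round(4),"TCP goal",(a-b+e).round(4))
d=np.load("pics/w5.npy");P=cloud(c,T,d);print("boss z",np.median(P[262:268,310:322,2]),np.median(P[302:309,310:322,2]))
m=P[185:205,290:345].reshape(-1,3);print("tyre top fwd",np.median(m,0)); 
ct,Tt=pose("top");dt=np.load("pics/top0.npy");Pt=cloud(ct,Tt,dt)
m=(abs(Pt[...,2]-.045)<.006)&(np.hypot(Pt[...,0]-.5895,Pt[...,1]+.2692)<.015);print("axle top cam",m.sum(),Pt[m].mean(0))
m=(abs(Pt[...,2]-.05)<.005)&(np.hypot(Pt[...,0]-.656,Pt[...,1]-.077)<.025);print("boss top cam",m.sum(),Pt[m].mean(0))
# tyre plane tilt from wrist
h=(P[...,2]>.135)&(P[...,2]<.152)&(np.hypot(P[...,0]-.531,P[...,1]+.267)<.042)&(np.hypot(P[...,0]-.531,P[...,1]+.267)>.03)
Q=P[h];k=np.linalg.lstsq(np.c_[Q[:,:2]-[.531,-.267],np.ones(len(Q))],Q[:,2],rcond=None)[0];print("tyre plane",len(Q),k)
E
```

```text
axle [ 0.5947 -0.274   0.045 ] boss [ 0.5296 -0.2672  0.166 ] boss-TCP [-0.0015 -0.0002  0.015 ] TCP goal [ 0.5962 -0.2738  0.03  ]
axle [ 0.5947 -0.274   0.045 ] boss [ 0.5312 -0.267   0.1686] boss-TCP [ 0.     -0.      0.0176] TCP goal [ 0.5947 -0.274   0.0274]
axle [ 0.5947 -0.274   0.045 ] boss [ 0.5326 -0.2668  0.171 ] boss-TCP [0.0014 0.0002 0.02  ] TCP goal [ 0.5932 -0.2742  0.025 ]
boss z 0.16973354846495584 0.16980900536137225
tyre top fwd [ 0.56261468 -0.26312767  0.14568194]
axle top cam 13 [ 0.59358533 -0.27382987  0.04527796]
boss top cam 41 [0.65771919 0.076982   0.04930721]
tyre plane 5586 [-0.03570192 -0.00539015  0.14533742]
```

```bash
python3 -c "
from h import *
to([.594,-.274,.151],.1264)"
```

```text
yaw 0.126 rv [-0.0005 -0.0001  0.0028] d [0.0618 0.0144 0.0001] len 0.063
```

Emit:
{"api": "hand_motion", "payload": {
  "rows": [0,0,0,30,15,0,0,0,0,0,61.5,15,0,0,0,0,0,61.5,15,0,0,0,0,0,61.5,15,0,0,0,0,0,61.5,15,0,0]
}}

```text
time: 14.85
eef_pos: [0.5921, -0.276, 0.1509]
ee_rot: [0.998, 0.063, -0.001, -0.0]
wrist_force: [0.2, -0.0, -1.6]
grip_width: 0.0216
grasp_force: 59.2
```

```bash
python3 -c "
from h import *
to([.594,-.274,.0872],.1264)"
```

```text
yaw 0.126 rv [-0.0003  0.0018  0.0005] d [ 0.0023 -0.0017  0.0637] len 0.064
```

In the tool's units: 0.061 m is 61, 0.06 m is 60.

Emit:
{"api": "hand_motion", "payload": {
  "rows": [0,0,0,1,-1,20,0,0,0,0,1,-1,40,0,0,0,0,1,-1,54,0,0,0,0,1,-1,60,0,0,0,0,1,-1,61,0,0,0,0,1,-1,61,0,0,0,0,1,-1,61,0,0,0,0,1,-1,61,0]
}}

```text
time: 15.65
eef_pos: [0.5946, -0.2753, 0.091]
ee_rot: [0.998, 0.063, 0.001, 0.0]
wrist_force: [0.3, -0.5, -0.5]
grip_width: 0.0213
grasp_force: 59.2
```

```bash
python3 -c "
from h import *
to([.594,-.274,.0872],.1264)"
```

```text
yaw 0.126 rv [ 0.0008 -0.0013  0.0004] d [-0.0004 -0.0014  0.0038] len 0.004
```

Emit:
{"api": "hand_motion", "payload": {
  "rows": [0,0,0,-0.5,-1,3.5,0,0,0,0,-0.5,-1,3.5,0,0,0,0,-0.5,-1,3.5,0,0,0,0,-0.5,-1,3.5,0,0,0,0,-0.5,-1,3.5,0]
}}

```text
time: 16.15
eef_pos: [0.5935, -0.2742, 0.0867]
ee_rot: [0.998, 0.063, 0.0, 0.0]
wrist_force: [0.7, -0.4, -0.3]
grip_width: 0.0215
grasp_force: 59.2
```

```bash
python3 - <<'E'
from h import *
import time
for _ in range(1):
    to([.594,-.274,.0872],.1264)
p,d=r.camera("scene");cv2.imwrite("pics/s6.png",cv2.resize(p[110:240,70:270],None,fx=4,fy=4,interpolation=cv2.INTER_CUBIC))
c,T=pose("top");p,d=r.camera("top");P=cloud(c,T,d)
h=(abs(P[...,2]-.081)<.006)&(np.hypot(P[...,0]-.594,P[...,1]+.274)<.045)
Q=P[h];k=np.linalg.lstsq(np.c_[Q[:,:2]-[.594,-.274],np.ones(len(Q))],Q[:,2],rcond=None)[0];print("tyre plane",len(Q),k)
e=Q-[.594,-.274,0];rr=np.hypot(e[:,0],e[:,1]);print(rr.max(),Q.min(0),Q.max(0))
to([.594,-.274,.0872],.1264);print(r.state()["time"])
E
```

```text
yaw 0.126 rv [ 0.0001 -0.0001  0.0004] d [ 0.0005 -0.0001 -0.0005] len 0.001
tyre plane 228 [-0.00182876 -0.00162306  0.07960331]
0.039030420095419634 [ 0.55659038 -0.30333392  0.0750572 ] [ 0.63033677 -0.23797355  0.08632026]
yaw 0.126 rv [ 0.0001 -0.0001  0.0005] d [ 0.0005 -0.0001 -0.0005] len 0.001
16.25
```

View pics/s6.png

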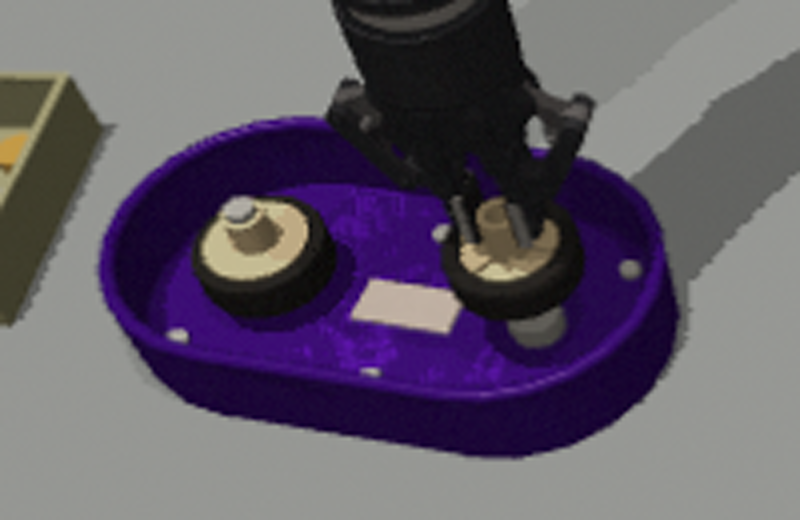

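The wheel hovers level over the axle base at (538,325) in the crop. Its tyre plane fits flat and its underside is about 54–55 mm up.

```bash
python3 -c "
from workcell import r
print(r.finish_job())"
```

```text
the job is handed in; nothing more can be done
None
```

I handed in the job at about 16 s: both bushes stand upright in their matching tray rows, and the arm is holding the wheel level over the bare axle, centred within my measurement error (about 2 mm), its underside about 1 cm above the tip.

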